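# Hold the waste bin's lid open by its lifting eye

## Task

The red lid of the grey waste bin falls shut by itself and has no handle, only a small steel lifting eye that fingers do not fit. Pick up the screwdriver by its handle, slide its blade well through the eye, and with it raise the lid smoothly to 45 degrees (halfway to upright). Finish while still holding it steady there, with nothing but the screwdriver on the lid, so that I can throw old pots in; do not let the lid drop, and leave the other things on the bench where they are.

Things in the scene. Friction and masses are not known exactly. Their poses are not given: they have to be found in the camera images.
- bin: round grey steel waste bin screwed to the bench by four foot tabs; can 170 mm across (foot tabs reach 200 mm), rim 140 mm above the bench, lid top about 155 mm. Origin at the centre of its underside; its +x axis points from the front (lifting eye) to the back (hinge), +y to the left, z up. It may stand turned on the bench.
- bin_lid (a joint): opening angle of the bin's red sheet-steel lid (178 mm across, 0.14 to 0.28 kg) about its hinge pin at the back, in rad: 0 = shut (level), 0.785 = 45 degrees, stop at 1.2. The front edge swings up and back. Weight and a weak spring always close it: about 0.8 to 2 N upward at the eye holds it.
- lid_eye (a point): centre of the hole in the steel lifting eye near the front edge of the lid: a ring 29 mm across outside, 6 mm thick, clear hole 16 mm; the hole's axis runs along the bin's y axis (level, parallel to the hinge, at all lid angles), so a blade goes in from the left or the right side. With the lid shut it is 177 mm above the bench, 68 mm in front of the bin's centre, and 25 mm above the sheet of the lid below it. It moves with the lid.
- lid_hinge (a point): midpoint of the hinge pin at the back of the bin, 143 mm above the bench, 98 mm behind the bin's centre; the pin runs along the bin's y axis. The eye is 166 mm in front of it and 34 mm above it when the lid is shut.
- screwdriver: screwdriver lying on the bench, 80 g; origin on the bench under its middle. Its -y axis points to the blade's tip, +y to the handle's end. Black handle with yellow end, y = +2 to +98 mm, 27 mm thick; round steel blade 6 mm thick, y = +2 to -99 mm. As it lies the blade slopes down to the tip by 0.064 rad (axis 10 mm up at the handle, 3.5 mm at the tip); gripped from above it keeps that slope.
- driver_handle (a point): point to grip: centre of the screwdriver's handle, 45 mm from the middle towards the handle's end, 13.5 mm above the bench as it lies. Same axes as the screwdriver.
- driver_blade (a point): middle of the screwdriver's blade, on its axis, 51 mm behind the tip and 93 mm in front of the handle's centre. Same axes as the screwdriver.
- paint_pot1: paint pot with a rust-brown flip cap, 61x50x55 mm; to be left where it is. Origin at the centre of its underside.
- paint_pot2: paint pot with a black flip cap, 61x50x55 mm; to be left where it is. Origin at the centre of its underside.
- paint_pot3: paint pot with a green flip cap, 54x44x61 mm; to be left where it is. Origin at the centre of its underside.
- mixing_cup: clear plastic mixing cup, 66 mm wide, 75 mm tall; to be left where it is. Origin at the centre of its underside.
- rock_cast1: speckled plaster rock casting, 54x80x36 mm; to be left where it is. Origin at the centre of its underside.
- rock_cast2: small speckled plaster rock casting, 47x56x29 mm; to be left where it is. Origin at the centre of its underside.
- sanding_block: brown sanding block, 56x101x26 mm; to be left where it is. Origin at the centre of its underside.
- spring_clamp: black and orange spring clamp lying flat, 72x122x16 mm; to be left where it is. Origin at the centre of its underside.

How it is judged:
By the outcome, as a careful person would: the job done as asked, in the order asked, and still so for the second after the job is handed in, while the arm keeps its last pose, push and grip.
It also fails if it takes over 48 s, if anything falls off the work surface, if the arm or the gripper's body presses on something with over 40 N, if the wrist force passes 120 N, or if a joint passes its speed limit or range.

## Robot

A 7-joint arm with a two-finger parallel gripper is mounted at the origin on a cart in front of the work surface, level with it; the furniture and walls round the work are solid. World frame = base frame: x ahead of the robot, y to its left, z up, the work surface at z = 0. Lengths are in m, angles in rad, forces in N, time in s.
With the tool pointing down it reaches from about 0.425 to 0.925 m from the base axis. Payload 6.8 kg.
Tool frame: the origin (TCP) lies midway between the tips of the shut fingers; the grasp point (between the pads) lies 19 mm behind it; z points along the fingers, y is the direction in which the jaws open and shut (so a half turn about z gives the same grasp; the last joint's range is limited). The gripper opens to 85 mm and grips with 20 to 120 N. Pads are 22 mm wide; open, the fingers measure 114 mm over their backs; the gripper's body (76 mm by 85 mm) begins 54 mm behind the grasp point. The pads swing forward as they close: fully open they stand 13 mm farther back than shut.
Start: joints at [1.165, 0.477, 0.022, 1.555, -0.011, 1.109, -0.083], TCP at [0.198, -0.645, 0.231] pointing down, gripper open.
Joint ranges: [-2.96, 2.96], [-0.34, 2.1], [-1.41, 1.46], [0.24, 2.44], [-1.37, 4.51], [0.17, 1.92], [-2.96, 2.96]. Speed limits (rad/s): [2.39, 2.39, 3.14, 3.14, 3.14, 3.14, 3.14].

## Interface

Orientations are given as a unit quaternion [w, x, y, z].
In Python, from station import bot, vision gives the robot as it stands.
- The arm moves only by the tool move_arm, never from a script. Its argument "increments" is text: rows parted by semicolons, each of 7 numbers parted by spaces: the opening, from 0 (shut) to 1 (fully open), then the shift along the world's x, y, z in mm, then the turn, a rotation vector about the world's x, y, z in rad. In form: grip x y z rx ry rz; .... A call has exactly 8 rows; each row shifts and turns the commanded pose from where the row before left it; what a row does not reach is not made up. A row lasts 1/8 s, in which the tool goes at most 62.5 mm and 10.7 degrees, less where a joint would pass 70% of its speed; a pose out of reach is approached as far as the arm can. A call with a gripper value outside its range is refused whole. The fingers move at their own pace and stop on an object; "newtons" is the grip in N (left out, the last holds). Time passes only in rows, so rows that do not move let the fingers close, or fill a call up. It gives the time, the measured TCP pose, the force and the opening at its end, in the units of the state.
- bot.get_obs(): the state, without advancing time (a new reading comes with each control period).
- vision.read_camera(name): name is "scene" or "side" or "wrist"; returns (picture, depth): 384x512x3 uint8, red, green, blue; 384x512 float32, m along the optical axis (not along the pixel's ray), 0 where there is no reading.
- vision.calibration(name): a dict with "fx", "fy", "cx", "cy" (pixels), "k1" (the pictures are not rectified: a ray, as slopes to the right and down, at radius r is drawn at 1 + k1 r^2 times it, then the intrinsics apply), "R" (3x3) and "t" (3): a world point X has camera coordinates R X + t; the wrist camera has in their place "hand_eye" (4x4, takes a point from camera to tool coordinates, whose origin is the TCP and whose axes are the flange's). Camera axes: x right, y down, z forward; pixel columns grow to the right and rows downward; lengths in m; the calibration is good to about 2 mm. A picture is of the moment at which its call begins: read the wrist's pose just before it. calibration takes no time and is no camera call.
- bot.hand_in(): hands the job in, once; it reports no verdict.
The state is a dict: "t": time; "q": joint angles; "joint_vel": joint speeds; "joint_torque": joint torques, N m; "eef_pos": TCP position; "tool_rot": TCP orientation; "contact_force": force on the tool from outside, world axes, zero at the start; "torque": the same for the moment, N m; "gripper_width": opening from 0.0 (shut) to 1.0 (fully open).
Only numpy, scipy, OpenCV 4.12 (cv2) and the standard library are available. Lean on these libraries where they do the work, as an engineer would, in place of code of your own. Each camera call takes 0.05 s, during which the arm holds its last target.

## Working session

There is one attempt and no reset: what is moved stays moved. The work goes in short steps, Python scripts to look and compute and a tool call to move; the robot and the scene stay as the last step left them, time stands still between calls to the robot, and variables do not carry over. Pictures are saved under pics/ and viewed, and the job is handed in when it is done.

Besides the shell and the picture viewer there is one more tool, called after "Call:" as name(argument=value, ...) on one line, values as JSON. move_arm: Moves the arm, as the interface text tells. Its arguments: {"type":"object","properties":{"increments":{"type":"string"},"newtons":{"type":"number"}},"required":["increments"]}

```bash
mkdir -p pics; ls; python3 - <<'E'
from station import bot, vision
import cv2, numpy as np
o=bot.get_obs(); print({k:np.round(v,3) for k,v in o.items()})
for n in ["scene","side","wrist"]:
    p,d=vision.read_camera(n); cv2.imwrite(f"pics/{n}0.png",cv2.cvtColor(p,cv2.COLOR_RGB2BGR)); np.savez(f"{n}0.npz",p=p,d=d)
    print(n,vision.calibration(n))
E
```

```text
pics
{'t': np.float64(0.0), 'q': array([ 1.165,  0.478,  0.022,  1.556, -0.012,  1.109, -0.083]), 'joint_vel': array([-0.001, -0.   , -0.   ,  0.001, -0.001,  0.001, -0.   ]), 'joint_torque': array([ 1.0000e-03, -5.9645e+01,  1.6080e+00, -2.8119e+01,  1.2000e-02,
        9.0000e-03,  0.0000e+00]), 'eef_pos': array([ 0.198, -0.645,  0.23 ]), 'tool_rot': array([-0.001,  0.989,  0.148, -0.   ]), 'contact_force': array([-0.918,  0.248,  0.346]), 'torque': array([-0.03 ,  0.021, -0.001]), 'gripper_width': np.float64(1.0)}
scene {'fx': 412.18455078111805, 'fy': 412.18455078111805, 'cx': 254.8069656740118, 'cy': 194.43905315376452, 'k1': -0.015447307983659987, 'R': array([[-0.61398676, -0.78903821,  0.02095142],
       [-0.47442053,  0.34769421, -0.80872362],
       [ 0.63082915, -0.50648539, -0.58781556]]), 't': array([0.33947359, 0.38868174, 0.79997738])}
side {'fx': 353.1008517909584, 'fy': 353.1008517909584, 'cx': 255.937866135495, 'cy': 196.75908507409838, 'k1': -0.031136815425376184, 'R': array([[-0.99993928, -0.00297812,  0.01060967],
       [-0.01052245,  0.5440012 , -0.83901846],
       [-0.00327297, -0.83907915, -0.54399951]]), 't': array([0.55589338, 0.10578923, 1.08515657])}
wrist {'fx': 313.4707049356851, 'fy': 313.4707049356851, 'cx': 252.13175709818933, 'cy': 193.06064218711919, 'k1': 0.01742883284430269, 'hand_eye': array([[ 5.93984574e-04, -9.58162834e-01, -2.86223044e-01,
         7.18414825e-02],
       [ 9.99999824e-01,  5.67096595e-04,  1.76832684e-04,
         6.93621430e-04],
       [-7.11839222e-06, -2.86223099e-01,  9.58163002e-01,
        -1.43468126e-01],
       [ 0.00000000e+00,  0.00000000e+00,  0.00000000e+00,
         1.00000000e+00]])}
```

View pics/scene0.png

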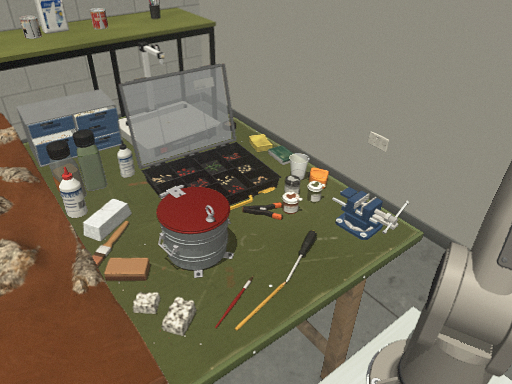

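View pics/side0.png

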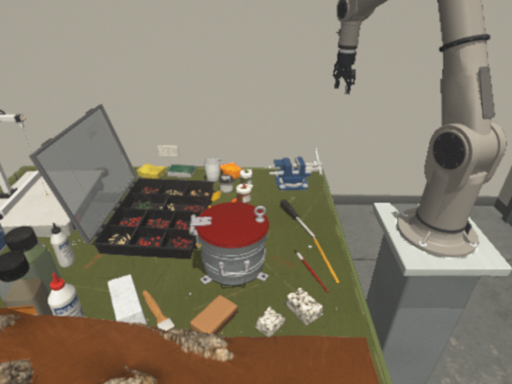

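View pics/wrist0.png

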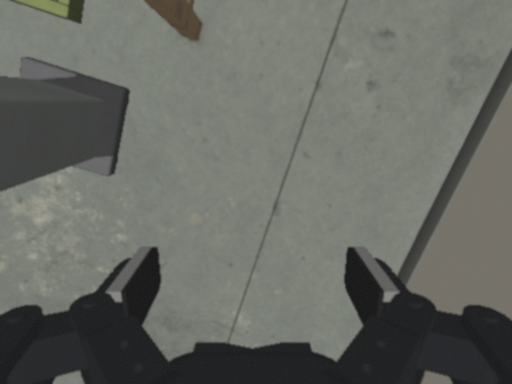

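The scene view shows the bin at about (193,225) with its eye at (210,213). The screwdriver handle is at (309,240), with its blade running down towards (290,282), next to a yellow brush. I'll zoom in and measure.

```bash
cat > h.py <<'E'
import numpy as np, cv2
from station import bot, vision
from scipy.spatial.transform import Rotation as Ro
def cal(n): return vision.calibration(n)
def cam(n,obs=None):
    c=cal(n)
    K=np.array([[c['fx'],0,c['cx']],[0,c['fy'],c['cy']],[0,0,1]]); D=np.array([c['k1'],0,0,0])
    if n=='wrist':
        q=obs['tool_rot']; T=np.eye(4); T[:3,:3]=Ro.from_quat([q[1],q[2],q[3],q[0]]).as_matrix(); T[:3,3]=obs['eef_pos']
        W=np.linalg.inv(T@c['hand_eye']); return K,D,W[:3,:3],W[:3,3]
    return K,D,np.array(c['R']),np.array(c['t'])
def rays(C,uv):
    K,D,R,t=C
    p=cv2.undistortPoints(np.array(uv,float).reshape(-1,1,2),K,D).reshape(-1,2)
    d=np.c_[p,np.ones(len(p))]
    return -R.T@t, d@R   # direction with unit depth
def plane(C,uv,z):
    o,d=rays(C,uv); s=(z-o[2])/d[:,2]; return o+d*s[:,None]
def depthpts(C,uv,dep):
    o,d=rays(C,uv); uv=np.array(uv,int); return o+d*dep[uv[:,1],uv[:,0]][:,None]
def tri(C1,u1,C2,u2):
    o1,d1=rays(C1,[u1]);o2,d2=rays(C2,[u2]); d1=d1[0]/np.linalg.norm(d1[0]);d2=d2[0]/np.linalg.norm(d2[0])
    A=np.c_[d1,-d2]; s=np.linalg.lstsq(A,o2-o1,rcond=None)[0]
    a=o1+s[0]*d1;b=o2+s[1]*d2; return (a+b)/2,np.linalg.norm(a-b)
def proj(C,X):
    K,D,R,t=C
    return cv2.projectPoints(np.array(X,float).reshape(-1,1,3),cv2.Rodrigues(R)[0],t,K,D)[0].reshape(-1,2)
def shot(n,name,crop=None,s=1):
    o=bot.get_obs(); p,d=vision.read_camera(n); b=cv2.cvtColor(p,cv2.COLOR_RGB2BGR); np.savez(name+'.npz',p=p,d=d)
    save(b,name,crop,s); return o,p,d
def save(b,name,crop=None,s=1):
    if crop: x0,y0,x1,y1=crop; b=b[y0:y1,x0:x1]
    cv2.imwrite(f'pics/{name}.png',cv2.resize(b,None,fx=s,fy=s,interpolation=cv2.INTER_CUBIC))
E
python3 - <<'E'
from h import *
z=np.load('scene0.npz'); save(z['p'][:,:,::-1],'sc1',(140,170,340,340),4)
z2=np.load('side0.npz'); save(z2['p'][:,:,::-1],'si1',(180,180,360,310),4)
E
```

```text
(no output)
```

View pics/sc1.png

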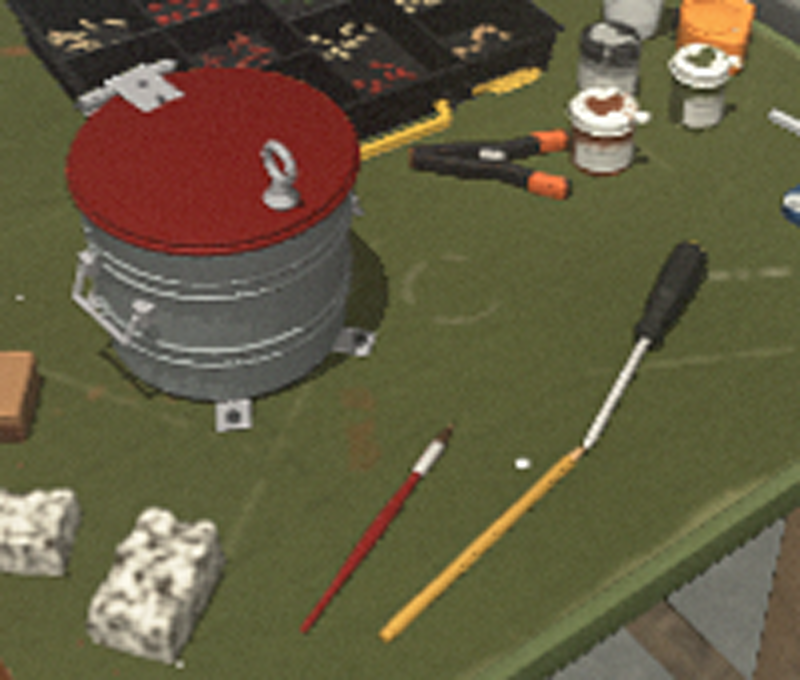

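View pics/si1.png

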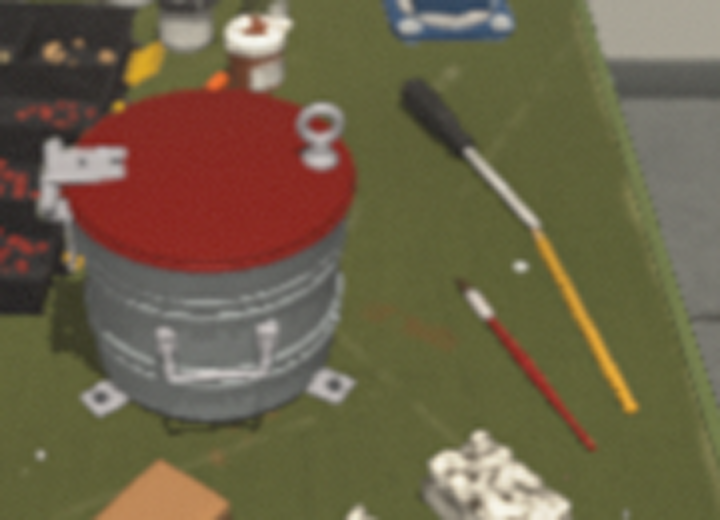

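The crops show the eye hole at scene (210,210) and side (260,211). The blade tip is at scene (286,282) and side (314.5,237). The handle end is at scene (313,231) and side (282,201). The pencil's point touches the blade tip.

```bash
python3 - <<'E'
from h import *
np.set_printoptions(precision=4,suppress=True)
z=np.load('scene0.npz'); z2=np.load('side0.npz')
S=cam('scene');Q=cam('side')
for n,a,b in [('tip',(286,282),(314.5,237)),('hend',(313,231.5),(282,201)),('ferr',(301.5,254.5),(296.5,217)),('eye',(210,210.2),(260,211))]:
    print(n,tri(S,a,Q,b))
print(plane(S,[(286,282),(301.5,254.5),(313,231.5)],0.01)); print(plane(Q,[(314.5,237),(296.5,217),(282,201)],0.01))
# lid: red mask ellipse points at depth
for n,C,d in [('scene',S,z),('side',Q,z2)]:
    p=d['p'].astype(int); hsv=cv2.cvtColor(d['p'],cv2.COLOR_RGB2HSV)
    m=((p[:,:,0]>90)&(p[:,:,1]<45)&(p[:,:,2]<50)).astype(np.uint8)
    k,l,s,c=cv2.connectedComponentsWithStats(m); i=1+np.argmax(s[1:,4]); v,u=np.nonzero(l==i)
    print(n,s[i]); 
    P=depthpts(C,np.c_[u,v],d['d']); print('med z',np.median(P[:,2]))
    cnt=max(cv2.findContours((l==i).astype(np.uint8),0,1)[0],key=len)[:,0,:]
    h=cv2.convexHull(cnt.astype(np.int32))[:,0,:]
    W=plane(C,h,0.152); (x,y),r=cv2.minEnclosingCircle(W[:,:2].astype(np.float32)); print('circ',x,y,r)
# foot tabs: scene (233/4+140, 415/4+170), (357/4..,342/4)
print(plane(S,[(198.2,273.7),(229.2,255.5)],0.003)); print(plane(Q,[(205.2,279.5),(263.7,276)],0.003))
E
```

```text
tip (array([0.3815, 0.0358, 0.0025]), np.float64(0.002097042744861317))
hend (array([ 0.4689, -0.1414,  0.0135]), np.float64(0.003728823587515811))
ferr (array([ 0.4267, -0.0587,  0.0065]), np.float64(0.001869995058955686))
eye (array([0.548 , 0.1429, 0.1722]), np.float64(0.003913104659834915))
[[ 0.3776  0.0395  0.01  ]
 [ 0.4251 -0.057   0.01  ]
 [ 0.4734 -0.1468  0.01  ]]
[[ 0.3833  0.0464  0.01  ]
 [ 0.4272 -0.0525  0.01  ]
 [ 0.468  -0.1435  0.01  ]]
scene [ 157  186   73   47 2276]
med z 0.15053593934209714
circ 0.6046792268753052 0.15410403907299042 0.09412422776222229
side [ 196  203   72   44 2043]
med z 0.1500034171732959
circ 0.6154224872589111 0.1691543161869049 0.08798250555992126
[[0.5356 0.1943 0.003 ]
 [0.5422 0.0945 0.003 ]]
[[0.6853 0.2131 0.003 ]
 [0.5352 0.1986 0.003 ]]
```

Call:
move_arm(increments="1 20 44 0 0 0 0.14; 1 20 44 0 0 0 0.14; 1 20 44 0 0 0 0.14; 1 20 44 0 0 0 0.14; 1 20 44 0 0 0 0.14; 1 20 44 0 0 0 0.14; 1 20 44 0 0 0 0.14; 1 20 44 0 0 0 0.14", newtons=80)

```text
t: 1.15
eef_pos: [0.3584, -0.2918, 0.2313]
tool_rot: [0.0, 0.758, 0.653, -0.0]
contact_force: [0.3, -0.2, -0.4]
gripper_width: 1.003
```

Call:
move_arm(increments="1 20 44 -10 0 0 0.14; 1 20 44 -10 0 0 0.14; 1 20 44 -10 0 0 0.14; 1 20 44 -10 0 0 0.14; 1 10 20 -10 0 0 0.05; 1 0 0 0 0 0 0; 1 0 0 0 0 0 0; 1 0 0 0 0 0 0")

```text
t: 2.15
eef_pos: [0.4477, -0.0989, 0.1815]
tool_rot: [0.0, 0.53, 0.848, -0.0]
contact_force: [-0.0, 0.6, -0.1]
gripper_width: 0.999
```

```bash
python3 - <<'E'
from h import *
np.set_printoptions(precision=4,suppress=True)
o,p,d=shot('wrist','w1',None,1.5); print(o['t'],o['eef_pos'],o['tool_rot'],o['q'])
C=cam('wrist',o)
print(proj(C,[(.3815,.0358,.003),(.4267,-.0587,.0065),(.4689,-.1414,.0135)]))
E
```

```text
2.15 [ 0.4477 -0.0989  0.1815] [ 0.0002  0.53    0.848  -0.0003] [ 0.6033  0.2336 -0.5883  2.0747  0.1686  0.8785  0.3731]
[[252.9918   9.2924]
 [252.059  127.4896]
 [253.5972 217.1511]]
```

View pics/w1.png

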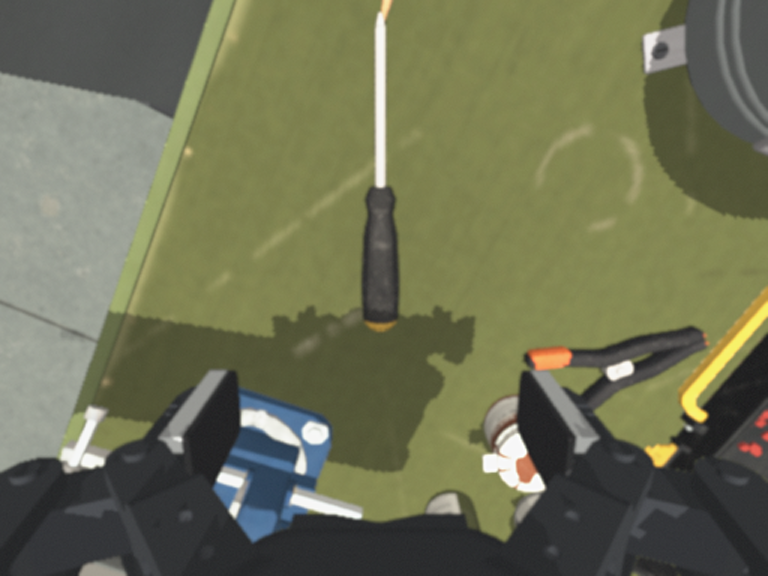

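The wrist view shows the handle end at (253,219), the ferrule at (253,125) and the tip at (254,9), aligned with the tool. The pencil point is at the tip.

```bash
python3 - <<'E'
from h import *
np.set_printoptions(precision=4,suppress=True)
o=bot.get_obs(); C=cam('wrist',o)
e=plane(C,[(253.3,217.5)],.0115)[0]; f=plane(C,[(253.3,124.7)],.0095)[0]; t=plane(C,[(253.7,8.7)],.0035)[0]
print(e,f,t,np.linalg.norm(e-f),np.linalg.norm(f-t))
u=(t-e)[:2]; u/=np.linalg.norm(u); print('dir',u,np.arctan2(u[1],u[0]))
g=f[:2]-u*.043; print('grip from ferrule',g, 'from tip',t[:2]-u*.144)
R=Ro.from_quat(np.roll(o['tool_rot'],-1)).as_matrix(); print(R, 'jaw ang',np.arctan2(R[1,1],R[0,1]), 'desired',np.arctan2(u[1],u[0])-np.pi/2)
y=R[:,1]
for s in (-.057,.057): print('finger',o['eef_pos']+y*s)
w=np.load('w1.npz'); 
# nearby obstacles: vise and pot
print('vise corner,pot',depthpts(C,[(215,285),(345,300),(325,275),(330,285)],w['d']))
E
```

```text
[ 0.4693 -0.1424  0.0115] [ 0.4266 -0.0553  0.0095] [0.382  0.0366 0.0035] 0.0969923025821942 0.10234622825528965
dir [-0.4384  0.8988] 2.0246010127898026
grip from ferrule [ 0.4455 -0.094 ] from tip [ 0.4451 -0.0928]
[[-0.4386  0.8987  0.0002]
 [ 0.8987  0.4386 -0.0007]
 [-0.0007 -0.0001 -1.    ]] jaw ang 0.4540656497585059 desired 0.4538046859949061
finger [ 0.3966 -0.1237  0.1815]
finger [ 0.499  -0.0737  0.1815]
vise corner,pot [[ 0.4656 -0.2331  0.0153]
 [ 0.5844 -0.1675  0.0521]
 [ 0.5763 -0.1723  0.0041]
 [ 0.5746 -0.1697  0.0292]]
```

Call:
move_arm(increments="1 -2.4 5.4 -30 0 0 0; 1 0 0 -35 0 0 0; 1 0 0 -35 0 0 0; 1 0 0 -35 0 0 0; 1 0 0 -25 0 0 0; 1 0 0 -13 0 0 0; 1 0 0 -6.5 0 0 0; 1 0 0 0 0 0 0")

```text
t: 3.2
eef_pos: [0.4459, -0.0921, 0.0021]
tool_rot: [0.0, 0.529, 0.849, 0.0]
contact_force: [-0.6, -0.2, -0.3]
gripper_width: 1.003
```

Call:
move_arm(increments="0.5 0 0 0 0 0 0; 0 0 0 0 0 0 0; 0 0 0 0 0 0 0; 0 0 0 0 0 0 0; 0 0 0 0 0 0 0; 0 0 0 0 0 0 0; 0 0 0 0 0 0 0; 0 0 0 0 0 0 0", newtons=90)

```text
t: 4.2
eef_pos: [0.4458, -0.092, 0.0025]
tool_rot: [0.0, 0.529, 0.849, -0.0]
contact_force: [-1.2, 0.2, 11.2]
gripper_width: 0.247
```

Call:
move_arm(increments="0 0 0 6 0 0 0; 0 0 0 15 0 0 0; 0 0 0 25 0 0 0; 0 0 0 30 0 0 0; 0 0 0 30 0 0 0; 0 0 0 30 0 0 0; 0 0 0 30 0 0 0; 0 0 0 15 0 0 0")

```text
t: 5.2
eef_pos: [0.4462, -0.0919, 0.1849]
tool_rot: [0.001, 0.529, 0.849, 0.0]
contact_force: [0.2, 0.4, -0.6]
gripper_width: 0.25
```

```bash
python3 - <<'E'
from h import *
np.set_printoptions(precision=4,suppress=True)
o,p,d=shot('wrist','w2',None,1.5); print(o)
shot('scene','sc2',(140,100,400,330),3)
shot('side','si2',(180,90,360,310),3)
E
```

```text
{'t': 5.2, 'q': array([ 0.6146,  0.2259, -0.6151,  2.0777,  0.1691,  0.8828,  0.361 ]), 'joint_vel': array([ 0.0703, -0.1543, -0.0356, -0.0995, -0.1478,  0.2474,  0.1423]), 'joint_torque': array([ -0.4424, -35.5649,  -3.1826, -24.2324,   0.0825,  -0.1517,
        -0.0796]), 'eef_pos': array([ 0.4462, -0.0919,  0.1849]), 'tool_rot': array([0.0013, 0.5285, 0.8489, 0.0003]), 'contact_force': array([ 0.2378,  0.3944, -0.6265]), 'torque': array([-0.0162, -0.0255,  0.0025]), 'gripper_width': 0.25004783478701614}
```

View pics/w2.png

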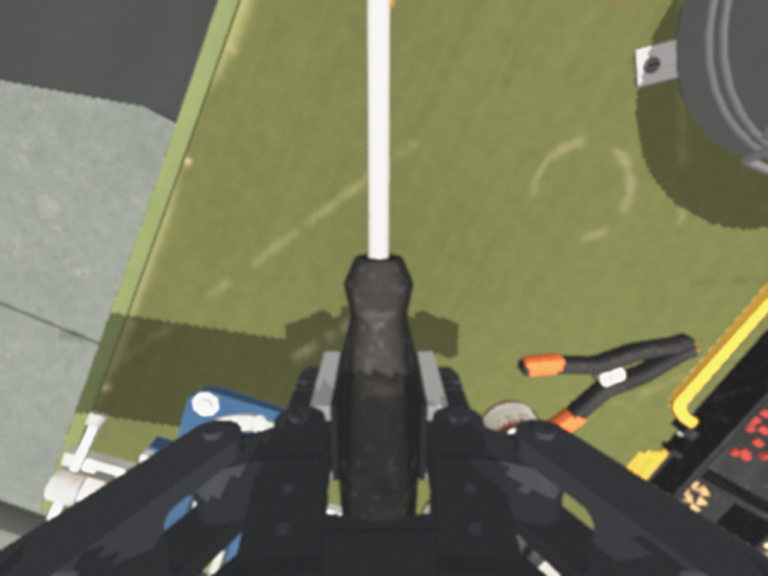

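View pics/sc2.png

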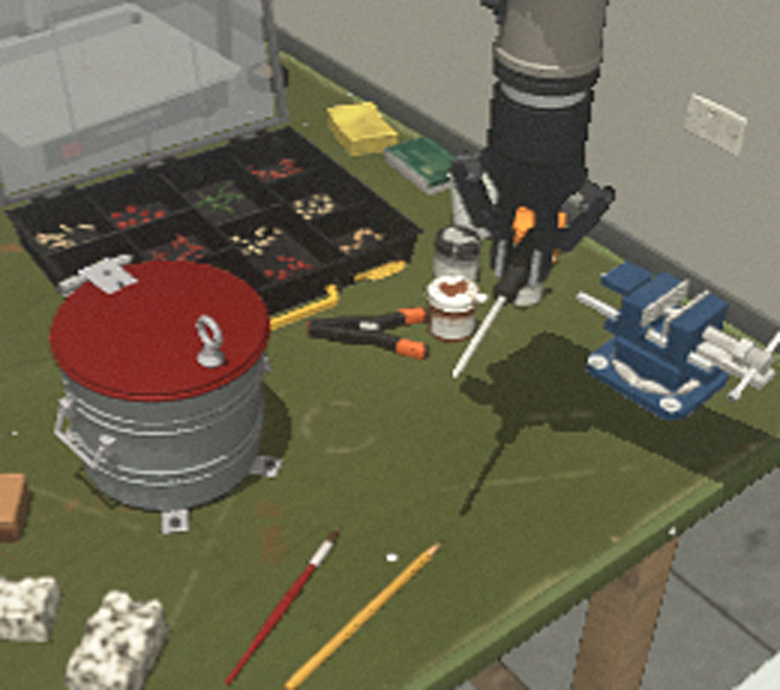

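View pics/si2.png

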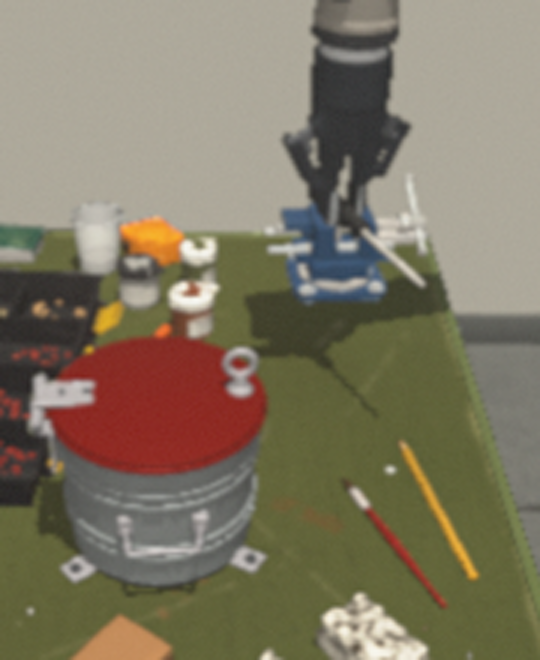

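The screwdriver is held firmly. The tip is at scene (292,225) and side (321,185). Next I'll work out the tip in tool coordinates and refine the eye position and bin yaw.

```bash
python3 - <<'E'
from h import *
np.set_printoptions(precision=4,suppress=True)
S=cam('scene');Q=cam('side'); o=bot.get_obs(); C=cam('wrist',o)
print(o['eef_pos'])
t,g=tri(S,(292,225),Q,(321,184.7)); print('tip',t,g, proj(C,t))
R=Ro.from_quat(np.roll(o['tool_rot'],-1)).as_matrix(); print('tip in tool',R.T@(t-o['eef_pos']))
print('slope pred tip tool z: ', )
# ring white/grey mask around eye in both
for n,C2,box in (('scene',S,(196,196,224,226)),('side',Q,(248,202,275,226))):
    z=np.load({'scene':'sc2','side':'si2'}[n]+'.npz'); x0,y0,x1,y1=box
    save(z['p'][:,:,::-1],'eye_'+n,box,20)
print('eye@.177',plane(S,[(209.3,210.5)],.177),plane(Q,[(260,211.5)],.177))
E
```

```text
[ 0.4457 -0.0921  0.1831]
tip [0.3823 0.0335 0.1843] 0.004167973825628911 [[250.9015 -96.2577]]
tip in tool [ 0.1406 -0.0016 -0.0013]
slope pred tip tool z: 
eye@.177 [[0.5451 0.1459 0.177 ]] [[0.5475 0.1549 0.177 ]]
```

View pics/eye_scene.png

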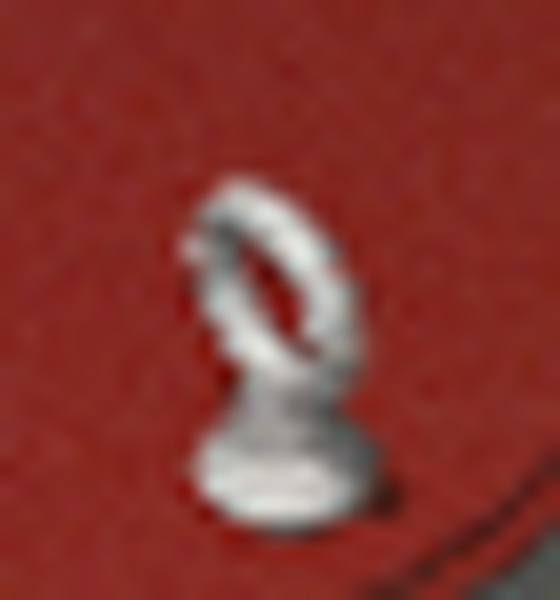

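View pics/eye_side.png

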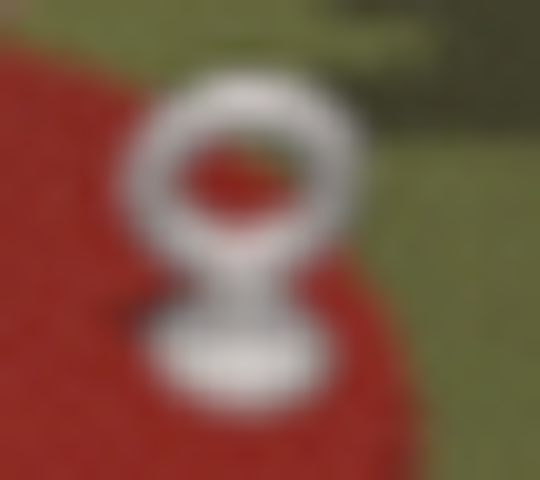

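```bash
python3 - <<'E'
from h import *
from scipy.optimize import least_squares
np.set_printoptions(precision=4,suppress=True)
S=cam('scene');Q=cam('side')
eyepx={'scene':(209,210),'side':(259.5,210.5)}
for n,C in (('scene',S),('side',Q)):
    d=np.load({'scene':'sc2','side':'si2'}[n]+'.npz'); p=d['p'].astype(int)
    m=((p[:,:,0]>70)&(p[:,:,1]<60)&(p[:,:,0]>2*p[:,:,1])).astype(np.uint8)
    k,l,s,c=cv2.connectedComponentsWithStats(m); x,y=(190,210) if n=='scene' else (230,225)
    i=l[y,x]; cnt=max(cv2.findContours((l==i).astype(np.uint8),0,1)[0],key=len)[:,0,:]
    h=cv2.convexHull(cnt.astype(np.int32))[:,0,:].astype(float)
    W=plane(C,h,.153)[:,:2]
    f=least_squares(lambda a:np.hypot(*(W-a[:2]).T)-.089,[.61,.155],loss='soft_l1',f_scale=.001); r=f.fun
    e=plane(C,[eyepx[n]],.177)[0,:2]; v=f.x-e
    print(n,'c',f.x,'rms',r.std(),'eye',e,'v',v,np.linalg.norm(v),'yaw',np.arctan2(v[1],v[0]))
print(tri(S,eyepx['scene'],Q,eyepx['side']))
# hinge ends: print zoom
d=np.load('si2.npz'); save(d['p'][:,:,::-1],'hs',(185,205,225,240),14)
d=np.load('sc2.npz'); save(d['p'][:,:,::-1],'hc',(150,180,195,205),14)
E
```

```text
scene c [0.6009 0.1573] rms 0.002093705087447269 eye [0.5472 0.1455] v [0.0538 0.0119] 0.05505637840584143 yaw 0.2170052561508532
side c [0.6155 0.1697] rms 0.0013960506414135256 eye [0.5487 0.1507] v [0.0669 0.019 ] 0.06949957078755534 yaw 0.27647340704765866
(array([0.549 , 0.1447, 0.1741]), np.float64(0.002273325882358453))
```

View pics/hs.png

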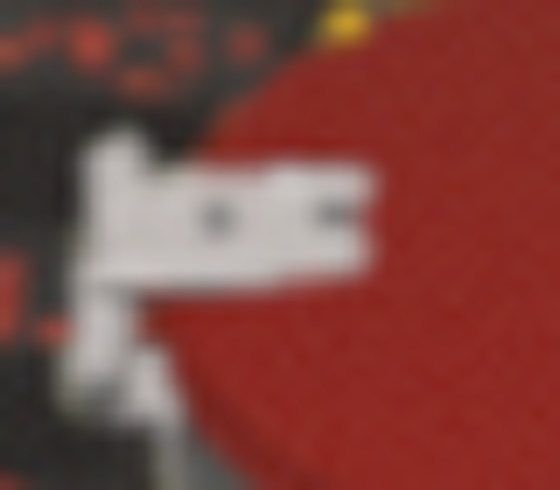

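View pics/hc.png

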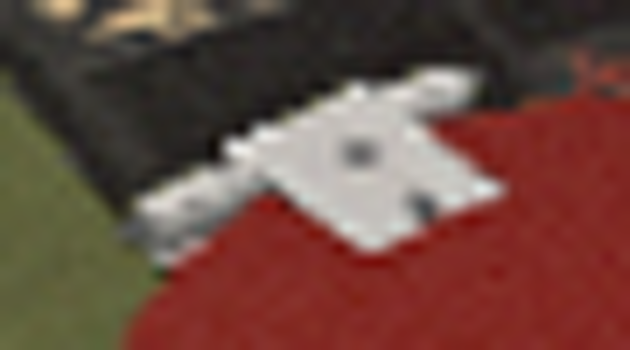

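```bash
python3 - <<'E'
from h import *
np.set_printoptions(precision=4,suppress=True)
S=cam('scene');Q=cam('side')
a=tri(S,(161.3,194.9),Q,(190.6,232.));b=tri(S,(182.4,185.9),Q,(192.7,214.5)); print(a,b)
for C,u,v in ((S,(161.3,194.9),(182.4,185.9)),(Q,(190.6,232.),(192.7,214.5))):
    P=plane(C,[u,v],.146); w=P[0]-P[1]; print(P,'yaw',np.arctan2(-w[0],w[1]),'mid',P.mean(0))
P=plane(S,[(150+355/14,180+152/14),(150+425/14,180+205/14)],.157); w=P[0]-P[1]; print('rivets',np.arctan2(w[1],w[0]),np.linalg.norm(w))
P=plane(Q,[(199.5,220),(208,219.7)],.157); w=P[0]-P[1]; print('rivets',np.arctan2(w[1],w[0]),np.linalg.norm(w))
for C,e in ((S,(209,210)),(Q,(259.5,210.5))):
    print(plane(C,[e],.177))
# proj of ring with various yaws: hole axis foreshortening skip
d=np.load('sc2.npz');C=S
E
```

```text
(array([0.7149, 0.1872, 0.1387]), np.float64(0.002607317490048505)) (array([0.7189, 0.1214, 0.1406]), np.float64(0.0017758179166502844))
[[0.7071 0.19   0.146 ]
 [0.7106 0.1259 0.146 ]] yaw 0.054436415542950645 mid [0.7089 0.1579 0.146 ]
[[0.712  0.1983 0.146 ]
 [0.7178 0.1275 0.146 ]] yaw 0.08212199154940297 mid [0.7149 0.1629 0.146 ]
rivets 0.09495869414002822 0.02217859773043434
rivets 0.07754388641070194 0.020589336290060233
[[0.5472 0.1455 0.177 ]]
[[0.5487 0.1507 0.177 ]]
```

Call:
move_arm(increments="0 14.5 8.5 0 0 0 -0.064; 0 20 12 -2 0 0 -0.064; 0 20 12 -3 0 0 -0.064; 0 20 12 -3 0 0 -0.064; 0 20 12 -3 0 0 -0.064; 0 14 9 -3 0 0 -0.064; 0 6 4.5 -3 0.032 0.002 0; 0 0 0 0 0.032 0.002 0")

```text
t: 6.35
eef_pos: [0.5594, -0.0218, 0.1646]
tool_rot: [-0.025, 0.68, 0.733, 0.022]
contact_force: [0.6, 0.4, -0.4]
gripper_width: 0.252
```

Call:
move_arm(increments="0 0 0 0 0 0 0; 0 0 0 0 0 0 0; 0 0 0 0 0 0 0; 0 0 0 0 0 0 0; 0 0 0 0 0 0 0; 0 0 0 0 0 0 0; 0 0 0 0 0 0 0; 0 0 0 0 0 0 0")

```text
t: 7.35
eef_pos: [0.5602, -0.0219, 0.1658]
tool_rot: [-0.023, 0.68, 0.732, 0.022]
contact_force: [-0.4, -0.5, -0.3]
gripper_width: 0.251
```

```bash
python3 - <<'E'
from h import *
np.set_printoptions(precision=4,suppress=True)
o,p,d=shot('wrist','w3',None,1.5); print(o['t'],o['eef_pos'],o['tool_rot'],o['q'])
shot('scene','sc3',(180,170,260,240),10)
shot('side','si3',(220,160,300,230),10)
E
```

```text
7.35 [ 0.5602 -0.0219  0.1658] [-0.0233  0.6805  0.7321  0.0221] [ 0.401   0.4237 -0.5517  1.8617  0.193   0.9191 -0.1547]
```

View pics/w3.png

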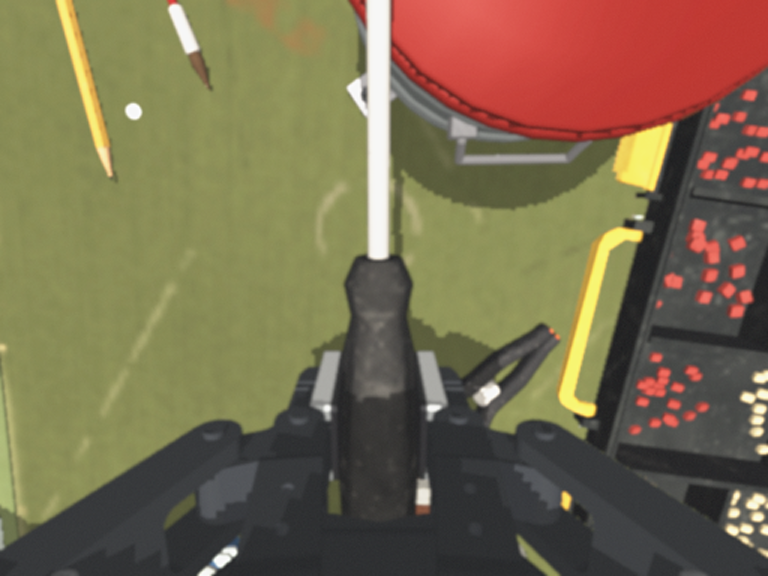

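View pics/sc3.png

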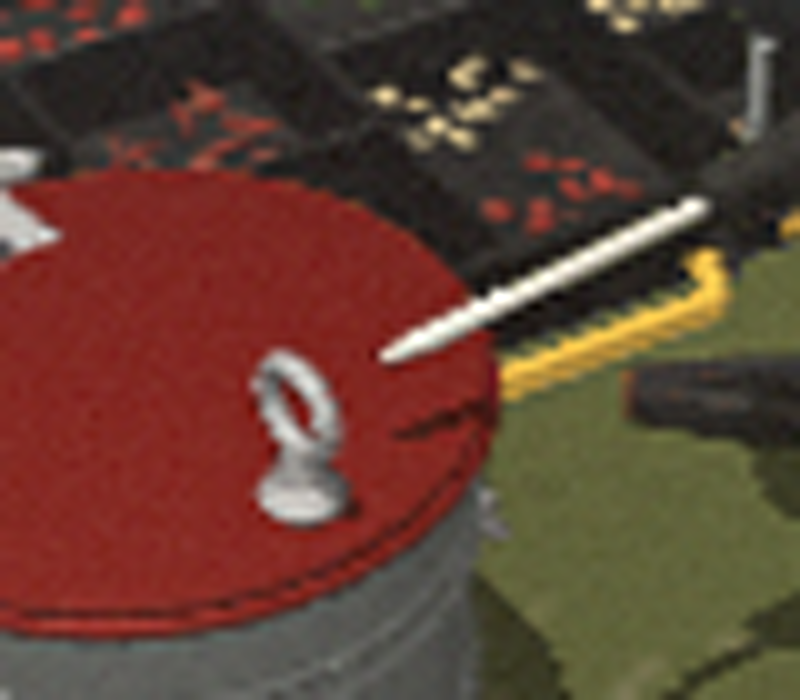

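View pics/si3.png

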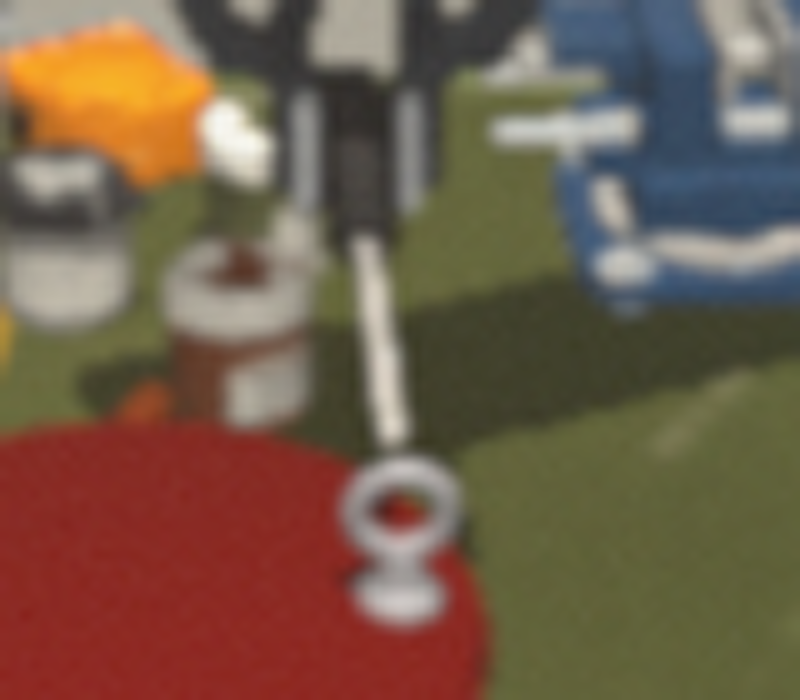

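The scene view has the tip at (218,205) and the eye at (209.4,209.5). The side view has the tip at (259,203.5) and the eye at (259.7,210.3). In both, the extended blade line passes within a pixel of the hole centre; I'll check in 3D.

```bash
python3 - <<'E'
from h import *
np.set_printoptions(precision=4,suppress=True)
S=cam('scene');Q=cam('side')
t,g=tri(S,(217.9,205.1),Q,(258.9,203.5)); b,g2=tri(S,(249.5,190.3),Q,(256.2,183)); e,g3=tri(S,(209.4,209.5),Q,(259.7,210.3))
print('tip',t,g,'base',b,g2,'eye',e,g3); u=(t-b)/np.linalg.norm(t-b); print('u',u)
o=bot.get_obs();R=Ro.from_quat(np.roll(o['tool_rot'],-1)).as_matrix(); print('tool x',R[:,0],'tip rel',R.T@(t-o['eef_pos']))
s=(e-t)@u; print('dist',s,'miss',e-t-s*u)
ux=np.array([-.07,.9976,0]); s=(e-t)@ux; print('with nominal u: dist',s,'miss',e-t-s*ux)
E
```

```text
tip [0.5502 0.1185 0.1766] 0.001293021335917627 base [0.5568 0.0184 0.1755] 0.0012164391794836217 eye [0.5487 0.1439 0.1747] 0.0033424102436417718
u [-0.0656  0.9978  0.0102]
tool x [-0.0727  0.9953  0.0641] tip rel [ 0.1412  0.0003 -0.0018]
dist 0.02539571012078176 miss [ 0.0001  0.     -0.0021]
with nominal u: dist 0.025416288531270245 miss [ 0.0003  0.     -0.0018]
```

Call:
move_arm(increments="0 0 0 -1.2 0 0 0; 0 -0.35 5 0 0 0 0; 0 -0.35 5 0 0 0 0; 0 -0.35 5 0 0 0 0; 0 -0.42 6 0 0 0 0; 0 -0.42 6 0 0 0 0; 0 -0.42 6 0 0 0 0; 0 0 0 0 0 0 0")

```text
t: 8.5
eef_pos: [0.5578, 0.0119, 0.1647]
tool_rot: [-0.023, 0.68, 0.732, 0.022]
contact_force: [-0.2, -0.2, -1.0]
gripper_width: 0.253
```

```bash
python3 - <<'E'
from h import *
o=bot.get_obs(); print(o['eef_pos'],o['contact_force'],o['torque'])
shot('scene','sc4',(180,170,260,240),10)
shot('side','si4',(220,160,300,230),10)
E
```

```text
[0.55782391 0.01185636 0.16468646] [-0.21831107 -0.24665113 -1.03096488] [-0.02083602  0.02451352  0.04218503]
```

View pics/sc4.png

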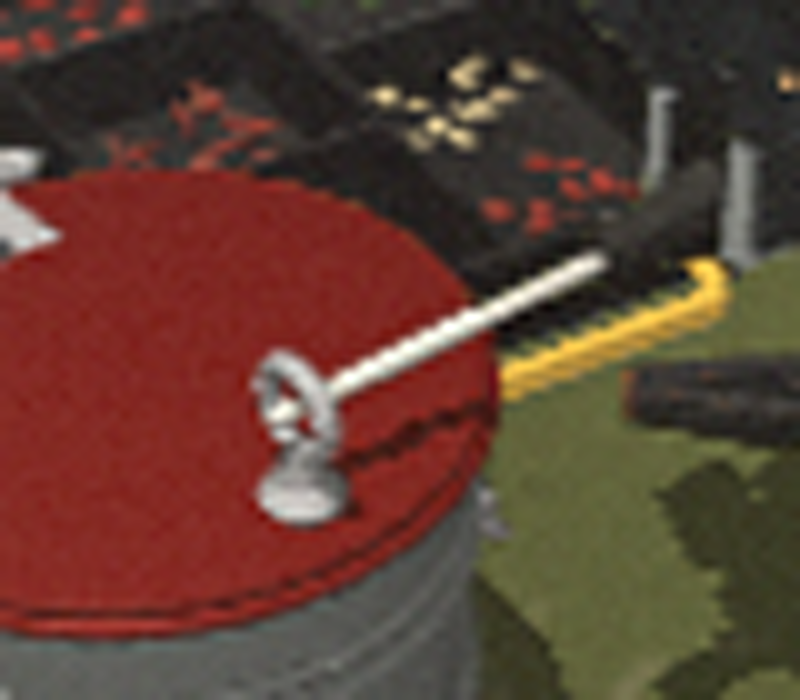

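View pics/si4.png

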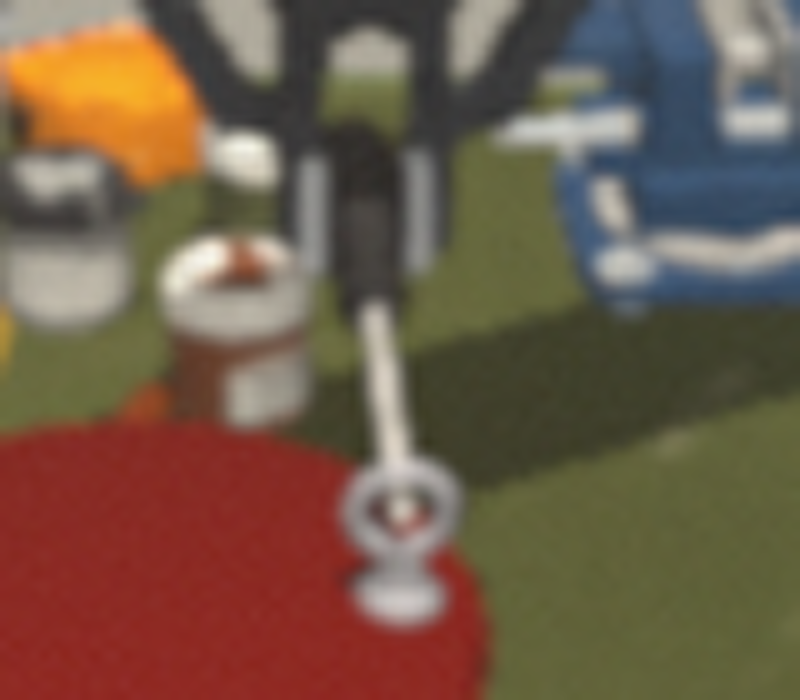

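The tip is inside the hole and centred, at side (260,210) and scene (208.5,211), and it has passed through without contact. I'll keep inserting.

Call:
move_arm(increments="0 -0.42 6 0 0 0 0; 0 -0.42 6 0 0 0 0; 0 -0.42 6 0 0 0 0; 0 -0.42 6 0 0 0 0; 0 -0.42 6 0 0 0 0; 0 -0.42 6 0 0 0 0; 0 -0.28 4 0 0 0 0; 0 0 0 0 0 0 0")

```text
t: 9.6
eef_pos: [0.555, 0.0515, 0.1646]
tool_rot: [-0.023, 0.68, 0.732, 0.022]
contact_force: [-0.3, -0.6, -0.5]
gripper_width: 0.25
```

```bash
python3 - <<'E'
from h import *
o=bot.get_obs(); print(o['eef_pos'],o['contact_force'],o['torque'])
shot('scene','sc5',(180,170,260,240),10)
shot('side','si5',(220,160,300,230),10)
E
```

```text
[0.55502943 0.05150467 0.1646451 ] [-0.2970073  -0.58105251 -0.48470594] [-0.08703132  0.00875197 -0.00265161]
```

View pics/sc5.png

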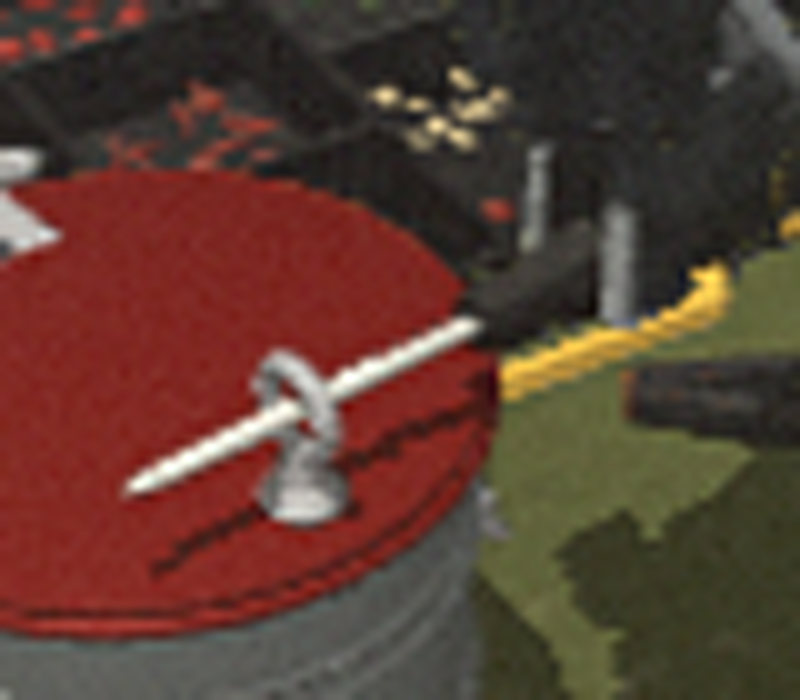

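View pics/si5.png

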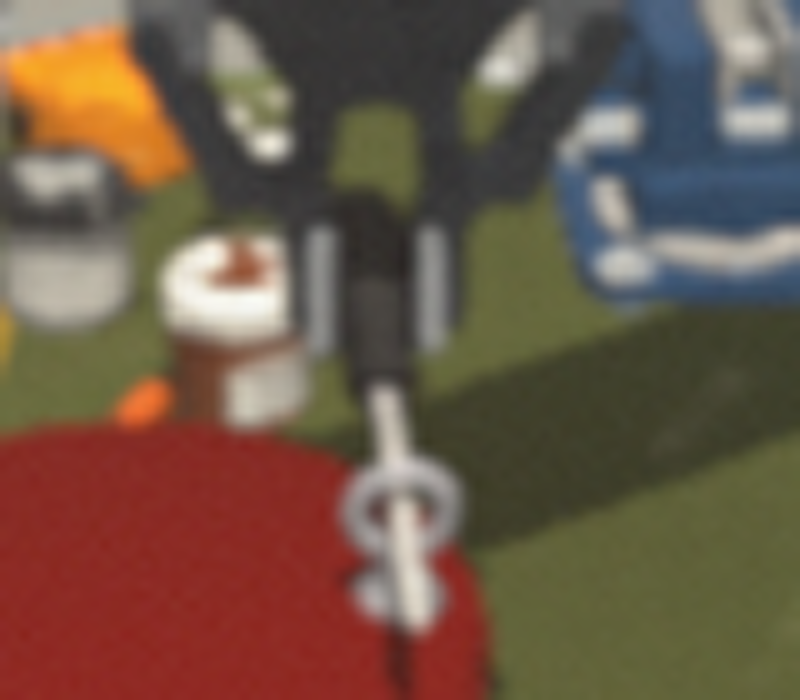

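The blade now sticks out about 47 mm past the ring with no contact force. Next I'll work out the arc for the lift.

```bash
python3 - <<'E'
import numpy as np
a=np.arctan2(34,166);r=169.45
for c in range(4):
    print('; '.join("0 %.2f %.2f %.2f 0 0 0"%(.9976*b,.07*b,u) for k in range(8) for p in [a+c*.2+.025*(k+.5)] for b,u in [(r*.025*np.sin(p),r*.025*np.cos(p))]))
E
```

```text
0 0.90 0.06 4.14 0 0 0; 0 1.00 0.07 4.12 0 0 0; 0 1.10 0.08 4.09 0 0 0; 0 1.21 0.08 4.06 0 0 0; 0 1.31 0.09 4.03 0 0 0; 0 1.41 0.10 3.99 0 0 0; 0 1.51 0.11 3.96 0 0 0; 0 1.60 0.11 3.92 0 0 0
0 1.70 0.12 3.88 0 0 0; 0 1.80 0.13 3.83 0 0 0; 0 1.89 0.13 3.79 0 0 0; 0 1.99 0.14 3.74 0 0 0; 0 2.08 0.15 3.69 0 0 0; 0 2.17 0.15 3.63 0 0 0; 0 2.26 0.16 3.58 0 0 0; 0 2.35 0.16 3.52 0 0 0
0 2.44 0.17 3.46 0 0 0; 0 2.52 0.18 3.40 0 0 0; 0 2.61 0.18 3.33 0 0 0; 0 2.69 0.19 3.27 0 0 0; 0 2.77 0.19 3.20 0 0 0; 0 2.85 0.20 3.13 0 0 0; 0 2.93 0.21 3.06 0 0 0; 0 3.00 0.21 2.98 0 0 0
0 3.07 0.22 2.91 0 0 0; 0 3.15 0.22 2.83 0 0 0; 0 3.22 0.23 2.75 0 0 0; 0 3.28 0.23 2.67 0 0 0; 0 3.35 0.23 2.58 0 0 0; 0 3.41 0.24 2.50 0 0 0; 0 3.47 0.24 2.41 0 0 0; 0 3.53 0.25 2.33 0 0 0
```

Call:
move_arm(increments="0 0.5 0 2 0 0 0; 0 0.9 0.1 4 0 0 0; 0 1.1 0.1 4.1 0 0 0; 0 1.2 0.1 4.1 0 0 0; 0 1.3 0.1 4 0 0 0; 0 1.4 0.1 4 0 0 0; 0 1.5 0.1 4 0 0 0; 0 1.6 0.1 3.9 0 0 0")

```text
t: 10.7
eef_pos: [0.5646, 0.0518, 0.195]
tool_rot: [-0.023, 0.68, 0.732, 0.022]
contact_force: [-1.0, -0.8, -1.9]
gripper_width: 0.251
```

```bash
python3 - <<'E'
from h import *
o=bot.get_obs(); print(o['eef_pos'],o['contact_force'],o['torque'])
shot('side','si6',(180,130,300,240),6)
E
```

```text
[0.56461216 0.05178553 0.19497755] [-0.95339624 -0.79544592 -1.90879523] [-0.39536481  0.21434212  0.08315267]
```

View pics/si6.png

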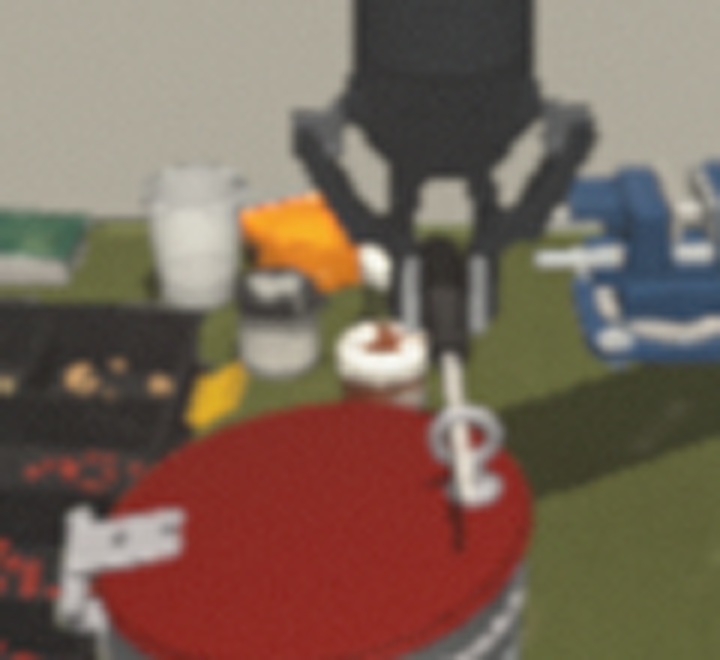

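The lid is rising on the blade: about 2 N at the eye, the ring at side (257,202), and the blade still well through. Continuing along the arc.

Call:
move_arm(increments="0 1.7 0.1 3.9 0 0 0; 0 1.8 0.1 3.8 0 0 0; 0 1.9 0.1 3.8 0 0 0; 0 2 0.1 3.7 0 0 0; 0 2.1 0.1 3.7 0 0 0; 0 2.2 0.2 3.6 0 0 0; 0 2.3 0.2 3.6 0 0 0; 0 2.3 0.2 3.5 0 0 0")

```text
t: 11.75
eef_pos: [0.581, 0.0531, 0.2246]
tool_rot: [-0.023, 0.68, 0.732, 0.022]
contact_force: [-1.1, 1.3, -0.6]
gripper_width: 0.249
```

Call:
move_arm(increments="0 2.4 0.2 3.5 0 0 0; 0 2.5 0.2 3.4 0 0 0; 0 2.6 0.2 3.3 0 0 0; 0 2.7 0.2 3.3 0 0 0; 0 2.8 0.2 3.2 0 0 0; 0 2.8 0.2 3.1 0 0 0; 0 2.9 0.2 3.1 0 0 0; 0 3 0.2 3 0 0 0")

```text
t: 12.75
eef_pos: [0.6027, 0.0545, 0.2504]
tool_rot: [-0.023, 0.681, 0.732, 0.022]
contact_force: [-1.3, 0.7, -1.4]
gripper_width: 0.253
```

Call:
move_arm(increments="0 3.1 0.2 2.9 0 0 0; 0 3.1 0.2 2.8 0 0 0; 0 3.2 0.2 2.8 0 0 0; 0 3.3 0.2 2.7 0 0 0; 0 3 0.2 2.3 0 0 0; 0 2.5 0.2 1.8 0 0 0; 0 1.5 0.1 1 0 0 0; 0 0 0 0 0 0 0")

```text
t: 13.75
eef_pos: [0.6224, 0.0558, 0.2666]
tool_rot: [-0.023, 0.681, 0.732, 0.022]
contact_force: [-1.1, 0.3, -0.9]
gripper_width: 0.251
```

```bash
python3 - <<'E'
from h import *
o=bot.get_obs(); print(o['eef_pos'],o['contact_force'],o['torque'])
shot('side','si7',(180,90,300,240),5)
shot('scene','sc7',(130,110,290,240),5)
E
```

```text
[0.62237825 0.05581135 0.26656426] [-1.05883232  0.34922893 -0.91201594] [0.00740999 0.27525206 0.19161465]
```

View pics/si7.png

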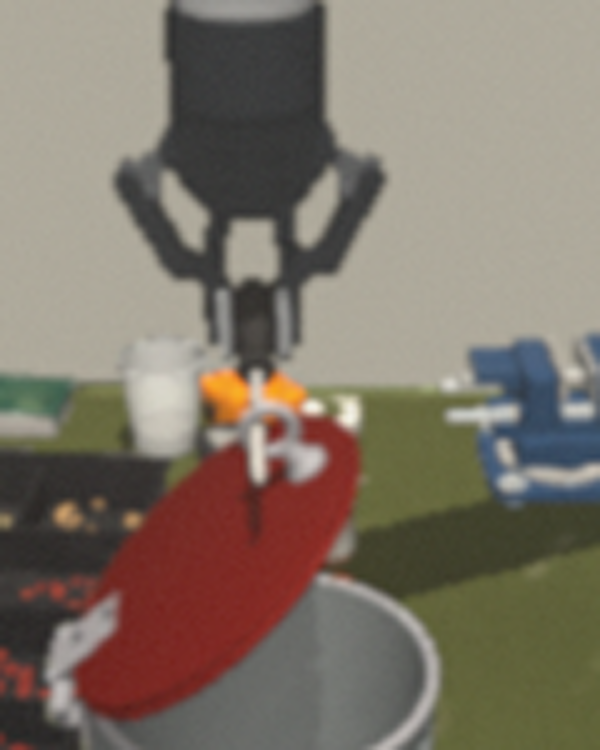

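View pics/sc7.png

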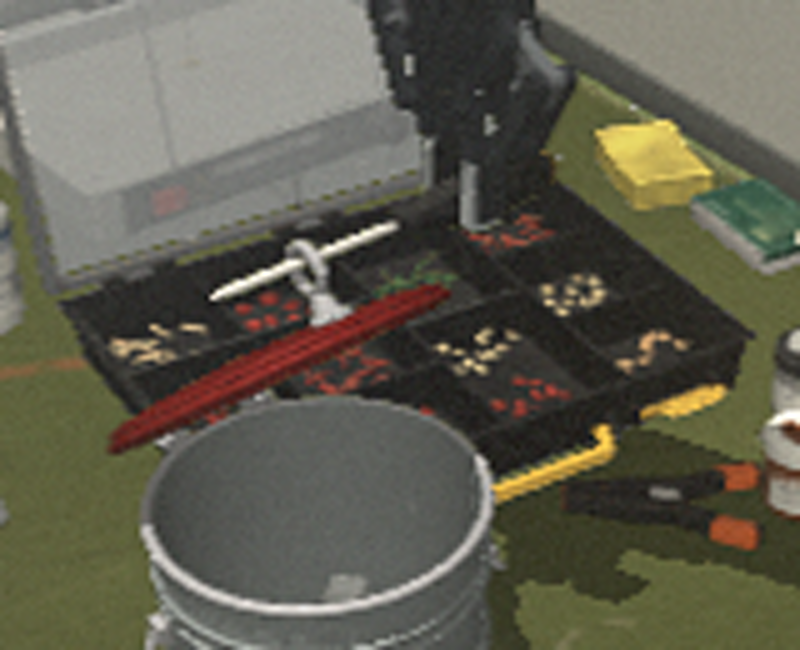

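The lid is well up. The side view has the ring centre at (234,175.6) with the blade on its back side, and the scene view has the ring at (191.6,162.8). Now I'll measure the lid angle.

```bash
cat > ang.py <<'E'
from h import *
import sys
def lidangle(f, seed, lo=0.16):
    d=np.load(f); p=d['p'].astype(int); C=cam('side')
    m=((p[:,:,0]>70)&(p[:,:,1]<60)&(p[:,:,0]>2*p[:,:,1])).astype(np.uint8)
    m=cv2.erode(m,np.ones((3,3)))
    k,l,s,c=cv2.connectedComponentsWithStats(m); i=l[seed[1],seed[0]]; v,u=np.nonzero(l==i)
    P=depthpts(C,np.c_[u,v],d['d'])
    for _ in range(4):
        c=P.mean(0); n=np.linalg.svd(P-c,full_matrices=False)[2][2]; n*=np.sign(n[2]); r=(P-c)@n; P=P[abs(r)<max(.002,2*r.std())]
    b=np.array([.9976,.07,0]); 
    return np.arctan2(n@b,n[2]),n,r.std(),len(P),c
E
python3 - <<'E'
from ang import *
np.set_printoptions(precision=4,suppress=True)
print('closed',lidangle('si5.npz',(230,225))); print('now',lidangle('si7.npz',(215,205)))
S=cam('scene');Q=cam('side')
e,g=tri(S,(191.6,162.8),Q,(234,175.6)); e0=np.array([.5487,.1439,.1747]); print(e,g)
b=np.array([.9976,.07,0]); D=e-e0; bk=D@b; print(bk,D[2],'ang',np.arctan2(.034+D[2],.166-bk)-np.arctan2(34,166))
E
```

```text
closed (np.float64(-0.009954554734838831), array([-0.012 ,  0.0292,  0.9995]), np.float64(0.0019369803393245468), 1820, array([0.6144, 0.1736, 0.1501]))
now (np.float64(0.6904260653727357), array([0.6301, 0.1025, 0.7697]), np.float64(0.0017784779445041122), 1227, array([0.6382, 0.1869, 0.2167]))
[0.6093 0.1481 0.2745] 0.003864361699226822
0.06079442919377967 0.09977515132423084 ang 0.702355967315955
```

The plane fit gives 0.70 and the eye displacement gives 0.70, so I need about 0.083 rad more, or 14 mm.

Call:
move_arm(increments="0 1.2 0.1 0.9 0 0 0; 0 2.4 0.2 1.6 0 0 0; 0 2.4 0.2 1.6 0 0 0; 0 2.4 0.1 1.6 0 0 0; 0 2.2 0.1 1.4 0 0 0; 0 1 0.1 0.6 0 0 0; 0 0 0 0 0 0 0; 0 0 0 0 0 0 0")

```text
t: 14.85
eef_pos: [0.6338, 0.0566, 0.2742]
tool_rot: [-0.023, 0.681, 0.732, 0.022]
contact_force: [-1.4, 1.2, -1.0]
gripper_width: 0.252
```

```bash
python3 - <<'E'
from ang import *
np.set_printoptions(precision=4,suppress=True)
o=bot.get_obs(); print(o['t'],o['eef_pos'],o['contact_force'],o['torque'])
shot('side','si8',(180,90,300,240),5)
shot('scene','sc8',(130,110,290,240),5)
print(lidangle('si8.npz',(215,205)))
a=lambda x,z:np.arctan2(z,x)
p0=np.array([.555,.0515,.1646]); D=o['eef_pos']-p0; bk=D@np.array([.9976,.07,0]); print('tcp phi',a(.166-bk,.034+D[2])-a(166,34))
E
```

```text
14.85 [0.6338 0.0566 0.2742] [-1.4364  1.217  -1.0158] [0.089  0.2132 0.1551]
(np.float64(0.7691482667159945), array([0.6877, 0.1142, 0.717 ]), np.float64(0.0017926172259551388), 1110, array([0.6429, 0.1903, 0.2238]))
tcp phi 0.8237052008876624
```

View pics/si8.png

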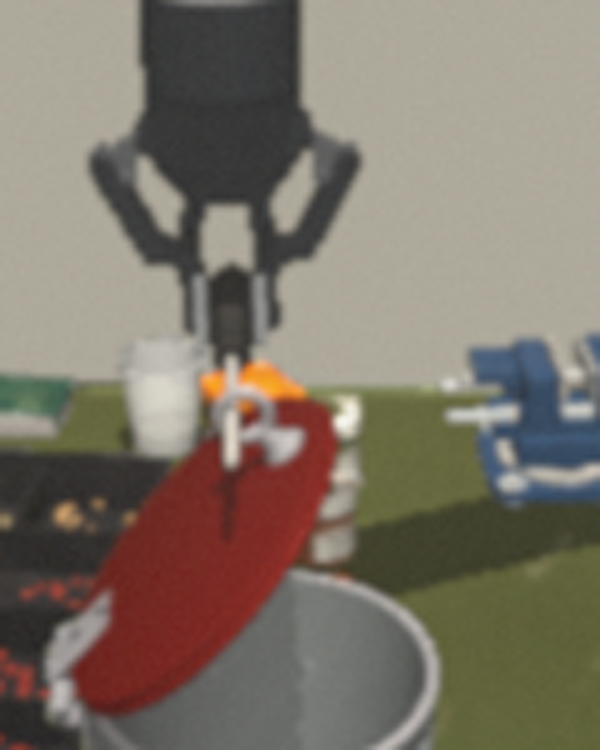

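View pics/sc8.png

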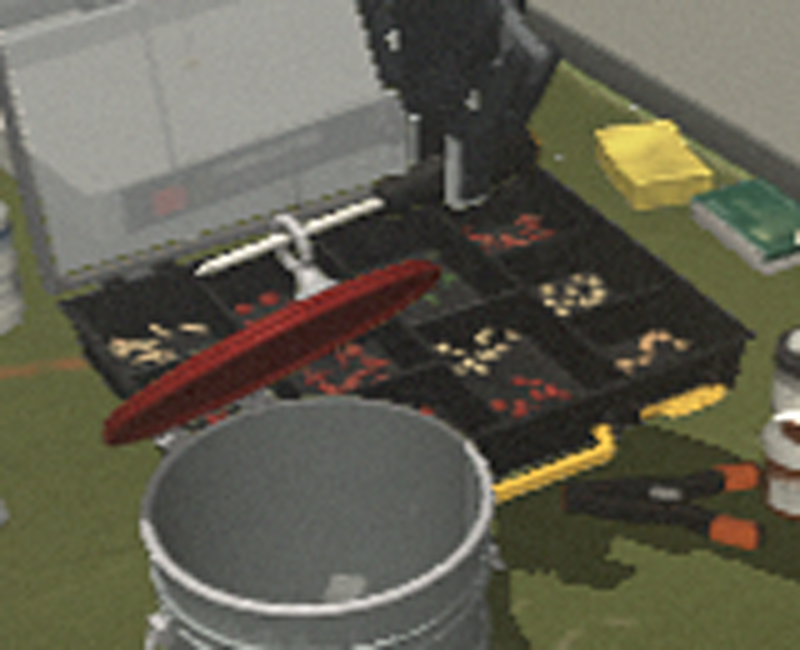

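Call:
move_arm(increments="0 0 0 0 0 0 0; 0 0 0 0 0 0 0; 0 0 0 0 0 0 0; 0 0 0 0 0 0 0; 0 0 0 0 0 0 0; 0 0 0 0 0 0 0; 0 0 0 0 0 0 0; 0 0 0 0 0 0 0")

```text
t: 15.95
eef_pos: [0.6339, 0.0566, 0.2742]
tool_rot: [-0.023, 0.68, 0.732, 0.022]
contact_force: [-1.7, 1.1, -0.9]
gripper_width: 0.247
```

```bash
python3 - <<'E'
from ang import *
np.set_printoptions(precision=4,suppress=True)
o=bot.get_obs(); print(o['t'],o['eef_pos'],o['contact_force'],o['gripper_width'])
shot('side','si9',None,1.5); shot('scene','sc9',None,1.5)
print(lidangle('si9.npz',(215,205)))
S=cam('scene');Q=cam('side')
e,g=tri(S,(188,157.6),Q,(228.8,172)); e0=np.array([.5487,.1439,.1747])
b=np.array([.9976,.07,0]); D=e-e0; bk=D@b; print(e,g,bk,D[2],'ang',np.arctan2(.034+D[2],.166-bk)-np.arctan2(34,166))
E
```

```text
15.95 [0.6339 0.0566 0.2742] [-1.6644  1.1374 -0.8959] 0.24665209010711953
(np.float64(0.7696055121045698), array([0.688 , 0.1143, 0.7166]), np.float64(0.0017805825606073394), 1086, array([0.643 , 0.1906, 0.2238]))
[0.6207 0.15   0.2842] 0.002729523902453852 0.07221077627626883 0.10951228475790434 ang 0.7899201610577529
```

View pics/sc9.png

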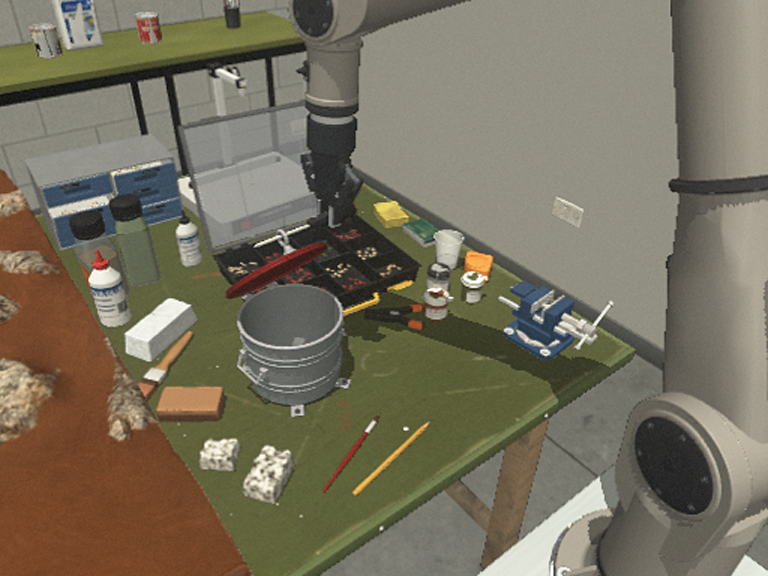

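The lid is steady at 0.77–0.79 rad. Nothing else on the bench has moved, and only the blade touches the lid. Handing in.

```bash
python3 -c "
from station import bot
print(bot.hand_in())"
```

```text
the job is handed in; nothing more can be done
None
```

The lid is raised to about 45° and held there steadily, with only the screwdriver's blade touching it. I gripped the screwdriver by its handle and levelled it. I then slid it about 47 mm past the eye from the right side and lifted the lid along its hinge arc in about 5 s. I handed in at about 16 s.

**Lid angle:** the target is 0.785 rad. A plane fit to the lid in the depth image read 0.770, or about 0.78 after correcting for its −0.01 reading with the lid shut. The eye's triangulated position gave 0.790. These estimates differ by about 0.02 rad. After a 1 s hold the plane-fit angle and the arm's position had not changed.

**Force:** the force on the tool was about 2 N, and the grip did not change.

**Other things on the bench:** they look unmoved in the last scene picture. I compared them only by eye.

**Camera disagreement:** the two fixed cameras disagreed by 2–4 mm when locating points. I steered the insertion by the blade's position relative to the eye in both views, and the blade went in without noticeable contact.

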